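# Turn a hardness coupon over on the anvil stack

## Task

Set the coupon up for a hardness test on its plain face: lay the round steel spacer disc flat and centred on the top of the round anvil stand, then turn the slotted aluminium coupon over and lay it flat and centred on the spacer with its slotted face down and its plain face up. Handle the coupon gently, without letting it topple over or dropping it onto the stack, and leave the V-block, the black mount, the brush and the oil bottle where they are.

Things in the scene. Friction and masses are not known exactly. Their poses are not given: they have to be found in the camera images.
- coupon: Bare aluminium plate, 70 (its x) by 62 (its y) by 24 mm thick (its z), about 0.27 kg. One face is plain; the other has a slot 12 mm wide, 5 mm deep, along the middle of its full length (along x). Origin: centre of the plain face; z points from there to the slotted face. Starts flat on the bench, slotted face up. It stands by itself on any of its edge faces.
- coupon_slot_face (a point): Centre of the coupon's slotted face (level with the face, over the slot), 24 mm along the coupon's z from its origin.
- spacer: Plain steel disc, 58 mm diameter, 14 mm thick, about 0.28 kg, lying flat on the bench; both faces alike. Origin: centre of the face that starts underneath; z is the disc's axis.
- spacer_center (a point): Centre of the spacer disc, 7 mm from either face.
- anvil: Dark steel anvil stand, fixed to the bench: round foot 110 mm diameter and 12 mm thick, short neck, flat round top plate 90 mm diameter and 12 mm thick. Total height 50 mm. Origin: centre of its underside on the bench, z up.
- anvil_top (a point): Centre of the anvil's flat top, 50 mm above the bench, z up.
- vblock: Dark steel V-block, bystander, 70 by 64 by 45 mm high. Origin: centre of the underside.
- mount: Black plastic cylinder (a moulded specimen), bystander, 40 mm diameter, 28 mm high. Origin: centre of the underside.
- brush: Hand brush lying on the bench, bystander, about 200 mm long along its x. Origin: on the underside near the middle.
- oil: White plastic bottle, bystander, 52 mm diameter, 100 mm high. Origin: centre of the underside.
Mind the look-alikes: they are no part of the job. Of the things that look like the coupon, the smallest one is meant.

How it is judged:
By the outcome, as a careful person would: the job done as asked, in the order asked, and still so for the second after the job is handed in, with the robot touching nothing.
It also fails if it takes over 72 s, if anything falls off the work surface, if the arm or the gripper's body presses on something with over 40 N, if the wrist force passes 120 N, or if a joint passes its speed limit or range.

## Robot

A 7-joint arm with a two-finger parallel gripper is mounted at the origin on the work surface. World frame = base frame: x ahead of the robot, y to its left, z up, the work surface at z = 0. Lengths are in mm, angles in rad, forces in N, time in s.
With the tool pointing down it reaches from about 425 to 1025 mm from the base axis. Payload 9.4 kg.
Tool frame: the origin (TCP) lies at the very end of the fingers, on their centre line; the grasp point (between the pads) lies 19 mm behind it; z points along the fingers, y is the line along which they close (so a half turn about z gives the same grasp; the last joint's range is limited). The gripper opens to 93 mm and grips with 3 to 60 N. Pads are 15 mm wide; open, the fingers measure 128 mm over their backs; the gripper's body (75 mm by 188 mm) begins 65 mm behind the grasp point.
Start: joints at [-1.254, 0.599, -0.003, 1.599, 0.002, 0.943, -0.08], TCP at [278.187, 669.504, 218.618] pointing down, gripper open.
Joint ranges: [-2.57, 2.57], [-0.35, 1.97], [-1.29, 1.29], [0.11, 2.56], [-1.05, 4.19], [0.11, 1.86], [-2.63, 2.63]. Speed limits (rad/s): [2.22, 2.22, 3.01, 3.01, 3.14, 3.14, 3.14].

## Interface

Orientations are given as a rotation vector (axis times angle).
In Python, from cell import * gives the robot as it stands.
- The arm moves only by the shell command python3 -m jog 'ROWS' [OPENING]. ROWS is JSON, a list that holds one entry, the list of rows, each a list of 4 numbers: the shift along the world's x, y, z as a fraction of full scale, then the turn about the world's z as a fraction of full scale. A call has 1 to 8 rows; each row shifts and turns the commanded pose from where the row before left it; what a row does not reach is not made up. Full scale, the value 1, is 0.05 m for a shift and 4 degrees for a turn. A row lasts 1/10 s, in which the tool goes at most 50 mm and 8.59 degrees, less where a joint would pass 70% of its speed; a pose out of reach is approached as far as the arm can. A call with a number of a shift or a turn outside -1 to 1 is refused whole. A call with a gripper value outside its range is refused whole. OPENING is the opening, from -1 (shut) to 1 (fully open), set as the call begins (- or left out, the last holds). The fingers move at their own pace and stop on an object; the grip force is fixed at half the most. Time passes only in rows, so rows that do not move let the fingers close. It gives the time, the measured TCP pose, the force, the opening and the grip force at its end, in the units of the state.
- observe(): the state, without advancing time (a new reading comes with each control period).
- grab_frame(name): name is "scene" or "top" or "wrist"; returns a dict with "frame" (480x640x3 uint8, red, green, blue), "range_z" (480x640 float32, mm along the optical axis (not along the pixel's ray), 0 where there is no reading), "fx", "fy", "cx", "cy" (pixels), "R" (3x3) and "t" (3): a world point X has camera coordinates R X + t. Camera axes: x right, y down, z forward; pixel columns grow to the right and rows downward; lengths in mm; the calibration is good to about 2 mm. The wrist camera is an equidistant fisheye: a pixel r from the principal point sees the ray r / f radians off the axis. A picture is of the moment at which its call begins.
- job_done(): hands the job in; it is judged then, once.
The state is a dict: "t": time; "joints": joint angles; "qd": joint speeds; "joint_efforts": joint torques, N m; "eef_pos": TCP position; "tool_rot": TCP orientation; "contact_force": force on the tool from outside, world axes, zero at the start; "ft_torque": the same for the moment, N m; "opening": opening from 0.0 (shut) to 1.0 (fully open); "finger_force": force on a finger pad.
Only numpy, scipy, OpenCV 4.12 (cv2) and the standard library are available. Lean on these libraries where they do the work, as an engineer would, in place of code of your own. Each camera call takes 0.05 s, during which the arm holds its last target. There are 200 camera calls.

## Working session

There is one attempt and no reset: what is moved stays moved. The work goes in short steps, Python scripts to look and compute and a shell command to move; the robot and the scene stay as the last step left them, time stands still between calls to the robot, and variables do not carry over. Pictures are saved under pics/ and viewed, at most 10 in all, crops included, and the job is handed in when it is done.

```bash
mkdir -p pics; cat > h.py <<'E'
from cell import *
import numpy as np, cv2
def snap(n):
    f=grab_frame(n); np.savez(f'pics/{n}.npz',**f); return f
def save(img,name): cv2.imwrite(f'pics/{name}.png',cv2.cvtColor(img,cv2.COLOR_RGB2BGR))
def world(f,u,v,z=None):
    # pinhole pixel -> world by depth, or on plane z
    R,t=np.array(f['R']),np.array(f['t']); d=np.array([(u-f['cx'])/f['fx'],(v-f['cy'])/f['fy'],1.])
    if z is None:
        return R.T@(d*f['range_z'][int(v),int(u)]-t)
    c=-R.T@t; w=R.T@d; return c+w*(z-c[2])/w[2]
def cloud(f):
    v,u=np.mgrid[0:480,0:640]; Z=f['range_z']
    P=np.stack([(u-f['cx'])/f['fx']*Z,(v-f['cy'])/f['fy']*Z,Z],-1)-np.array(f['t'])
    return P@np.array(f['R'])
E
python3 - <<'E'
from h import *
for n in('top','scene'):
    f=snap(n); save(f['frame'],n+'0'); print(n,f['fx'],f['cx'],f['cy'],(-np.array(f['R']).T@f['t']).round())
s=observe(); print({k:np.round(v,3) for k,v in s.items()})
E
```

```text
top 454.22312912284 324.3746018186341 244.73495325671 [396. -87. 912.]
scene 447.5187505582006 319.2259648539661 230.6977249540524 [ 866. -464.  879.]
{'t': np.float64(0.1), 'joints': array([-1.254,  0.6  , -0.003,  1.6  ,  0.002,  0.943, -0.08 ]), 'qd': array([-0.   ,  0.   , -0.   , -0.   ,  0.001,  0.001, -0.001]), 'joint_efforts': array([ 5.0000e-03, -7.6656e+01,  1.5020e+00, -2.5294e+01, -5.2000e-02,
        1.4000e-02,  0.0000e+00]), 'eef_pos': array([278.042, 669.1  , 217.842]), 'tool_rot': array([-6.150e-01, -3.081e+00,  2.000e-03]), 'contact_force': array([-0.36 ,  0.42 , -0.185]), 'ft_torque': array([ 0.012,  0.04 , -0.017]), 'finger_force': np.float64(0.0), 'opening': np.float64(0.997)}
```

View pics/top0.png

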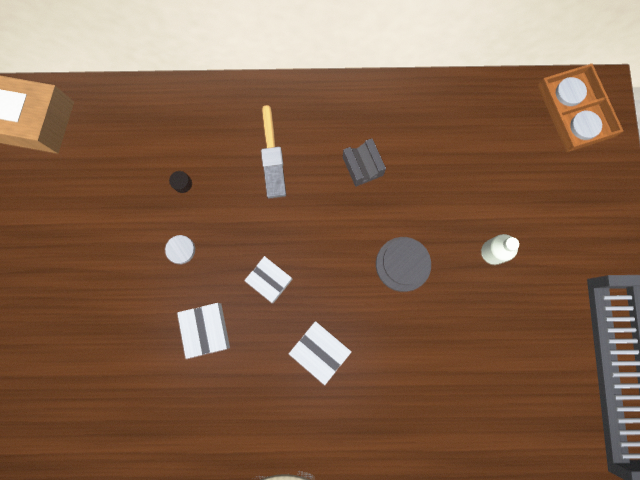

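View pics/scene0.png

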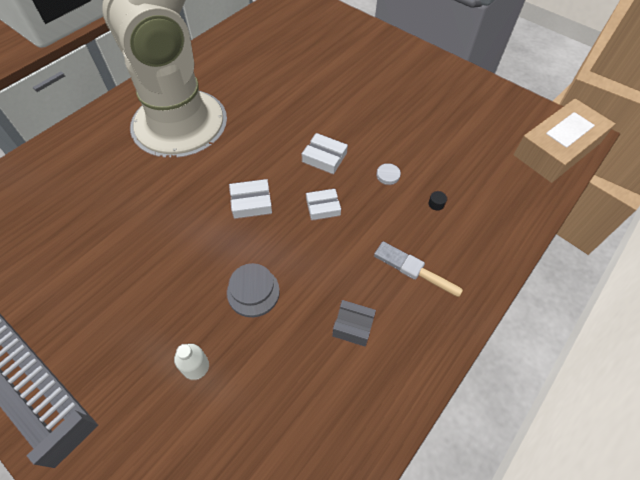

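Candidates for the coupon in the top view are (268,280), (203,331) and (320,353). All three are slotted plates, and (268,280) is visibly the smallest. The spacer is the loose disc at (180,250); the discs at (572,92) and (588,124) sit in a box. The anvil is at (404,264). I'll measure these and confirm with a crop.

```bash
python3 - <<'E'
from h import *
f=dict(np.load('pics/top.npz')); P=cloud(f); H=P[...,2]
print('R',f['R'].round(2).tolist(),'bench',np.median(H[400:440,100:500]).round(1))
m=((H>5)&(H<130)).astype(np.uint8)
n,l,st,c=cv2.connectedComponentsWithStats(m)
for i in range(1,n):
    if st[i,4]<150: continue
    Q=P[l==i]; top=np.percentile(Q[:,2],95); 
    T=Q[Q[:,2]>top-6]; (cc,sz,a)=cv2.minAreaRect(T[:,:2].astype(np.float32))
    ec,er=cv2.minEnclosingCircle(T[:,:2].astype(np.float32))
    print(c[i].round(),'top',top.round(1),'rect c',np.round(cc,1),np.round(sz,1),round(a,1),'circ',np.round(ec,1),round(er,1),'mean',T.mean(0).round(1))
c=cv2.resize(f['frame'][190:400,130:450],None,fx=2.5,fy=2.5,interpolation=cv2.INTER_CUBIC); save(c,'crop1')
E
```

```text
R [[-0.01, -1.0, -0.01], [-0.99, 0.01, -0.17], [0.17, 0.01, -0.99]] bench -0.7
[580. 107.] top 29.7 rect c [ 840.9 -619.4] [161.2 115.1] 17.0 circ [ 841.  -619.2] 96.7 mean [ 840.1 -619.6   27.8]
[ 32. 113.] top 73.0 rect c [830.1 527.5] [118.4 121.8] 79.2 circ [831.3 528.8] 83.0 mean [830.9 518.6  70.6]
[272. 159.] top 21.0 rect c [755.4  30. ] [200.6  41.9] 8.3 circ [755.   30.7] 100.7 mean [734.7  27.   18.1]
[364. 162.] top 46.2 rect c [ 722.3 -161.4] [70.2 64.5] 21.4 circ [ 722.  -161.1] 46.8 mean [ 722.1 -161.7   44.2]
[180. 181.] top 30.0 rect c [689.1 215.6] [39.4 37.3] 44.9 circ [689.2 215.7] 20.2 mean [688.8 215.4  27.6]
[180. 249.] top 16.3 rect c [549.  212.6] [55.8 57.7] 2.3 circ [547.9 212.5] 29.4 mean [548.6 212.3  13.7]
[500. 249.] top 99.5 rect c [ 536.5 -420.5] [22.8 23.7] 89.5 circ [ 536.8 -420.2] 12.2 mean [ 536.7 -419.8   98.6]
[403. 264.] top 51.4 rect c [ 514.1 -237.1] [88.1 89.6] 62.2 circ [ 514.  -237.3] 45.3 mean [ 513.7 -237.    49.2]
[268. 279.] top 25.7 rect c [485.3  32.2] [70.5 61.9] 51.0 circ [485.2  32.3] 46.2 mean [484.8  32.   23.2]
[617. 367.] top 67.7 rect c [ 303.  -629.8] [ 60.2 354.6] 89.1 circ [ 303.3 -630. ] 179.2 mean [ 396.2 -626.7   68.1]
[203. 330.] top 32.6 rect c [387.4 157.2] [89.4 81.1] 13.0 circ [387.6 157. ] 59.0 mean [387.1 156.7  30.2]
[320. 352.] top 32.4 rect c [343.7 -68.7] [89.4 79.5] 49.7 circ [343.9 -68.5] 58.7 mean [343.4 -68.8  29.9]
```

View pics/crop1.png

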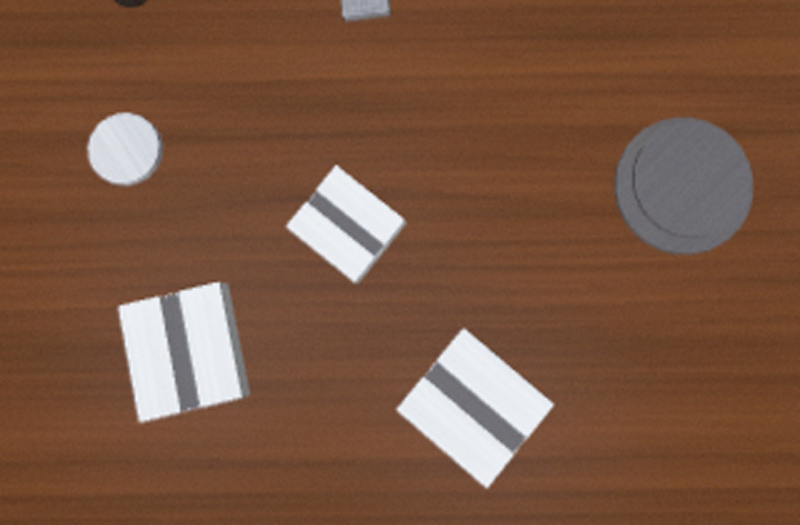

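The smallest plate, at crop (345,222) and top view (268,280), measures 70 × 62 × 24 mm, so it is the coupon. The other two are 89 × 80 mm. The loose disc has a radius of about 29 mm at (548,212), and the anvil top is at (514,-237). I'll go to the spacer first, turning the closing axis to world x on the way.

```bash
python3 -m jog '[[[0.32,-0.54,-0.14,-1],[0.32,-0.54,-0.14,-1],[0.32,-0.54,-0.14,-1],[0.32,-0.54,-0.14,-1],[0.32,-0.54,-0.14,-1],[0.32,-0.54,-0.14,-1],[0.32,-0.54,-0.14,-1],[0.32,-0.54,-0.14,-1]]]' 1
python3 -m jog '[[[0.32,-0.54,-0.14,-1],[0.32,-0.54,-0.14,-1],[0.32,-0.54,-0.14,-1],[0.32,-0.54,-0.14,-1],[0.32,-0.54,-0.14,-1],[0.32,-0.54,-0.14,-1],[0.32,-0.54,-0.14,-1],[0.32,-0.54,-0.14,-1]]]'
python3 -m jog '[[[0.3,-0.5,-0.14,-0.85],[0,0,0,0],[0,0,0,0]]]'
```

```text
t: 0.9
eef_pos: [406.5, 452.2, 162.2]
tool_rot: [1.444, 2.79, -0.001]
contact_force: [-0.1, 0.1, 0.2]
opening: 0.998
finger_force: 0.0
t: 1.7
eef_pos: [534.6, 236.4, 106.1]
tool_rot: [-2.157, -2.284, 0.001]
contact_force: [0.4, 0.3, -0.1]
opening: 1.002
finger_force: 0.0
t: 2.0
eef_pos: [549.0, 212.0, 99.2]
tool_rot: [-2.221, -2.221, 0.001]
contact_force: [-0.5, -0.4, -0.5]
opening: 0.995
finger_force: 0.0
```

```bash
python3 -m jog '[[[0,0,-0.5,0],[0,0,-0.5,0],[0,0,-0.5,0],[0,0,-0.3,0],[0,0,-0.12,0],[0,0,0,0],[0,0,0,0]]]'
python3 -m jog '[[[0,0,0,0],[0,0,0,0],[0,0,0,0],[0,0,0,0],[0,0,0,0],[0,0,0,0],[0,0,0,0],[0,0,0,0]]]' -1
```

```text
t: 2.7
eef_pos: [549.5, 212.9, 4.3]
tool_rot: [2.22, 2.222, 0.001]
contact_force: [-0.5, 0.3, -0.6]
opening: 0.999
finger_force: 0.0
t: 3.5
eef_pos: [549.1, 212.5, 3.8]
tool_rot: [-2.221, -2.222, 0.0]
contact_force: [-0.7, -0.8, 4.6]
opening: 0.614
finger_force: 30.0
```

```bash
python3 -m jog '[[[0,0,0.4,0],[0,0,0.6,0],[0,0,0.5,0],[0,0,0.3,0],[-0.06,-0.5,0.1,0],[-0.06,-0.7,0,0],[-0.06,-0.7,0,0],[-0.06,-0.7,0,0]]]'
python3 -m jog '[[[-0.06,-0.7,0,0],[-0.06,-0.7,0,0],[-0.06,-0.7,0,0],[-0.06,-0.7,0,0],[-0.06,-0.7,0,0],[-0.06,-0.7,0,0],[-0.06,-0.7,0,0],[-0.04,-0.7,0,0]]]'
python3 -m jog '[[[0,-0.5,0,0],[0,-0.29,0,0],[0,0,0,0],[0,0,0,0],[0,0,0,0]]]'
python3 - <<'E'
from h import *
f=snap('top'); save(cv2.resize(f['frame'][170:370,290:530],None,fx=3,fy=3),'c2')
E
```

```text
t: 4.3
eef_pos: [536.7, 81.3, 98.3]
tool_rot: [2.22, 2.223, -0.001]
contact_force: [0.4, -0.7, -4.0]
opening: 0.618
finger_force: 30.0
t: 5.1
eef_pos: [513.5, -198.9, 98.2]
tool_rot: [-2.22, -2.222, 0.001]
contact_force: [0.5, 0.4, -3.8]
opening: 0.616
finger_force: 30.0
t: 5.6
eef_pos: [514.3, -235.1, 98.4]
tool_rot: [-2.218, -2.224, -0.001]
contact_force: [-0.2, -0.0, -2.8]
opening: 0.616
finger_force: 30.0
```

View pics/c2.png

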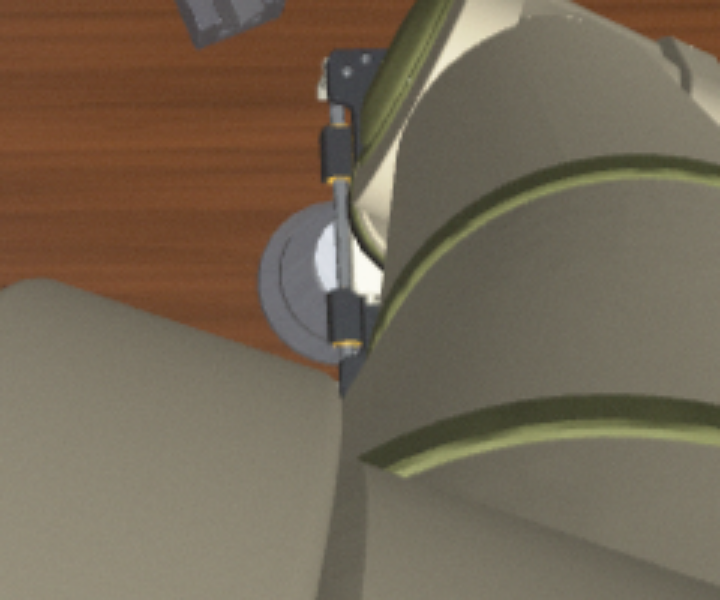

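The view is mostly hidden by the arm, but the disc is held at (325,260) over the anvil. I'll lower it.

```bash
python3 -m jog '[[[0,-0.04,-0.3,0],[0,0,-0.3,0],[0,0,-0.15,0],[0,0,-0.08,0],[0,0,-0.03,0],[0,0,0,0],[0,0,0,0]]]'
python3 -m jog '[[[0,0,-0.02,0],[0,0,0,0],[0,0,0,0]]]'
```

```text
t: 6.35
eef_pos: [514.5, -239.1, 56.1]
tool_rot: [2.22, 2.222, 0.0]
contact_force: [0.4, -0.1, -2.5]
opening: 0.612
finger_force: 30.0
t: 6.65
eef_pos: [514.2, -239.0, 54.8]
tool_rot: [2.221, 2.222, 0.0]
contact_force: [-0.6, 0.1, -4.1]
opening: 0.617
finger_force: 30.0
```

```bash
python3 -m jog '[[[0,0.04,0,0],[0,0,-0.02,0],[0,0,0,0],[0,0,0,0]]]'
python3 -m jog '[[[0,0,-0.01,0],[0,0,0,0],[0,0,0,0]]]'
```

```text
t: 7.05
eef_pos: [514.3, -236.7, 53.8]
tool_rot: [-2.22, -2.222, -0.0]
contact_force: [-1.1, 1.9, 1.1]
opening: 0.615
finger_force: 30.0
t: 7.35
eef_pos: [514.3, -236.7, 53.7]
tool_rot: [-2.22, -2.222, -0.001]
contact_force: [-1.2, 2.9, 7.8]
opening: 0.613
finger_force: 30.0
```

```bash
python3 -m jog '[[[0,0,0,0],[0,0,0,0],[0,0,0,0],[0,0,0,0],[0,0,0,0],[0,0,0.1,0],[0,0,0.5,0],[0,0,0.5,0]]]' 1
python3 -m jog '[[[-0.03,0.5,0.4,-1],[-0.03,0.6,0,-1],[-0.03,0.6,0,-1],[-0.03,0.6,0,-1],[-0.03,0.6,0,-1],[-0.03,0.6,0,-1],[-0.03,0.6,0,-1],[-0.03,0.6,0,-1]]]'
python3 -m jog '[[[-0.03,0.6,0,-1],[-0.03,0.39,0,-0.75],[0,0,0,0],[0,0,0,0]]]'
python3 - <<'E'
from h import *
f=snap('top'); P=cloud(f); H=P[...,2]
for a,b,reg in((58,80,(514,-237)),(40,54,(514,-237)),(18,32,(485,32))):
    m=(H>a)&(H<b)&(np.hypot(P[...,0]-reg[0],P[...,1]-reg[1])<60); Q=P[m]
    print(len(Q),Q.mean(0).round(1),[np.round(v,1) for v in cv2.minEnclosingCircle(Q[:,:2].astype(np.float32))],cv2.minAreaRect(Q[:,:2].astype(np.float32)))
save(cv2.resize(f['frame'][180:360,230:470],None,fx=3,fy=3),'c3')
E
```

```text
t: 8.15
eef_pos: [513.7, -236.9, 108.5]
tool_rot: [-2.22, -2.221, 0.001]
contact_force: [0.6, -0.8, -0.8]
opening: 0.999
finger_force: 0.0
t: 8.95
eef_pos: [502.1, -0.8, 128.5]
tool_rot: [-2.749, -1.52, -0.001]
contact_force: [0.3, 0.6, -0.2]
opening: 0.999
finger_force: 0.0
t: 9.35
eef_pos: [499.2, 47.5, 128.3]
tool_rot: [2.833, 1.356, 0.0]
contact_force: [-0.6, 0.2, 0.1]
opening: 0.997
finger_force: 0.0
730 [ 514.5 -235.5   63. ] [array([ 515. , -235.9]), np.float64(29.0)] ((514.8850708007812, -235.64193725585938), (56.046024322509766, 56.29789733886719), 24.75713539123535)
1000 [ 511.5 -235.8   49. ] [array([ 514.3, -237.4]), np.float64(45.4)] ((514.387939453125, -236.8939666748047), (88.65635681152344, 89.54194641113281), 49.9122314453125)
1020 [483.9  30.5  22.8] [array([484.1,  30. ]), np.float64(44.8)] ((484.2383117675781, 30.991601943969727), (67.4507827758789, 61.9078483581543), 50.86002731323242)
```

View pics/c3.png

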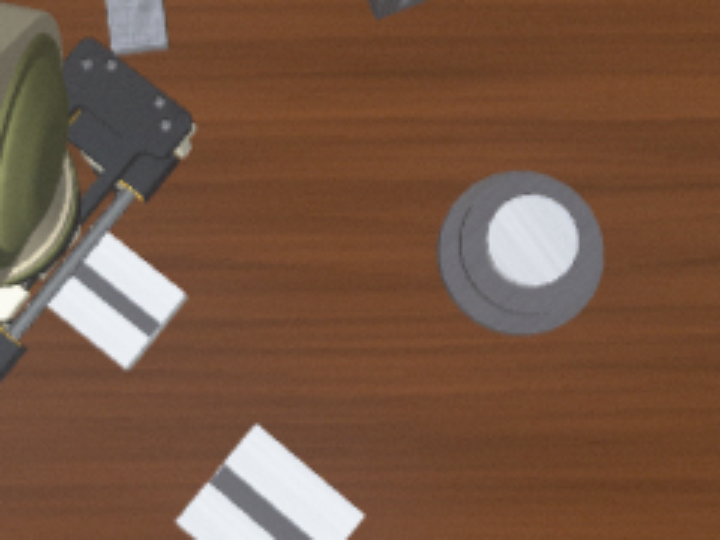

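The spacer sits on the anvil at (533,240) in the crop, against an anvil centre of (521,252). The depth fit puts it about 1.5 mm off centre, which is fine for now. Next is gripping the coupon near its far end.

```bash
python3 -m jog '[[[-0.02,0,-0.6,0],[0,0,-0.6,0],[0,0,-0.6,0],[0,0,-0.4,0],[0,0,-0.2,0],[0,0,-0.05,0],[0,0,0,0],[0,0,0,0]]]'
python3 -m jog '[[[0,0,0,0],[0,0,0,0],[0,0,0,0],[0,0,0,0],[0,0,0,0],[0,0,0,0],[0,0,0,0],[0,0,0,0]]]' -1
python3 -m jog '[[[0,0,0.2,0],[0,0,0.4,0],[0,0,0.4,0],[0,0,0.3,0],[0,0,0.2,0],[0,0,0,0],[0,0,0,0]]]'
python3 - <<'E'
from h import *
f=snap('scene'); P=cloud(f)
save(cv2.resize(f['frame'][100:300,180:460],None,fx=2.8,fy=2.8),'c4')
E
```

```text
t: 10.2
eef_pos: [498.7, 47.3, 6.5]
tool_rot: [2.835, 1.353, 0.002]
contact_force: [0.9, -0.7, -0.1]
opening: 1.001
finger_force: 0.0
t: 11.0
eef_pos: [498.1, 47.7, 5.7]
tool_rot: [-2.835, -1.354, -0.0]
contact_force: [-1.1, 1.6, 5.7]
opening: 0.666
finger_force: 30.0
t: 11.7
eef_pos: [498.1, 47.7, 80.5]
tool_rot: [2.835, 1.354, 0.0]
contact_force: [-0.7, -0.9, -3.2]
opening: 0.665
finger_force: 30.0
```

View pics/c4.png

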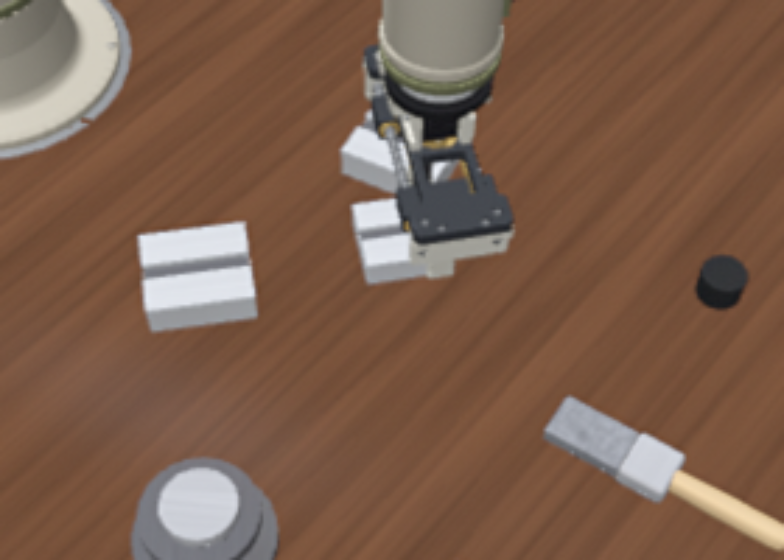

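```bash
python3 -m jog '[[[0.03,-0.2,0,0.975],[0.03,-0.3,0,0.975],[0.03,-0.4,0,0.975],[0.03,-0.4,0,0.975],[0.03,-0.4,0,0.975],[0.03,-0.4,0,0.975],[0.03,-0.4,0,0.975],[0.03,-0.4,0,0.975]]]'
python3 -m jog '[[[0.04,-0.4,0,0.975],[0.04,-0.35,0,0.975],[0,0,0,0],[0,0,0,0]]]'
cat > tilt.py <<'E'
from h import *
import sys
# side profile (world y,z) of coupon points near x=514 strip, printed as plane fit
s=observe(); x,y,z=s['eef_pos']; print('tcp',s['eef_pos'].round(1),'F',s['contact_force'].round(1),'t',s['t'])
for n in('scene','top'):
    f=snap(n); P=cloud(f); fr=f['frame'].astype(int)
    bright=(fr.min(-1)>110)&(np.ptp(fr,axis=-1)<25)
    m=bright&(abs(P[...,0]-x)<30)&(P[...,1]>y-75)&(P[...,1]<y+60)&(P[...,2]<z+75)&(P[...,2]>8)&(np.hypot(P[...,0]-514.5,P[...,1]+237)>31)
    Q=P[m]; 
    if len(Q)<30: print(n,'few',len(Q)); continue
    b=np.round(Q[:,1]/8)*8
    print(n,len(Q),[(int(k),int(np.median(Q[b==k][:,2])),int((b==k).sum())) for k in np.unique(b) if (b==k).sum()>4])
E
python3 tilt.py
```

```text
t: 12.55
eef_pos: [509.6, -98.3, 79.6]
tool_rot: [-2.363, -2.068, 0.002]
contact_force: [0.3, -0.2, -2.5]
opening: 0.666
finger_force: 30.0
t: 12.95
eef_pos: [513.5, -135.0, 79.8]
tool_rot: [-2.222, -2.218, 0.001]
contact_force: [-0.7, 0.3, -3.2]
opening: 0.667
finger_force: 30.0
tcp [ 513.5 -135.    79.8] F [-0.7  0.3 -3.2] t 12.95
scene 1029 [(-208, 50, 41), (-200, 50, 89), (-192, 87, 182), (-184, 97, 126), (-176, 97, 116), (-168, 97, 117), (-160, 97, 110), (-152, 97, 107), (-144, 97, 94), (-136, 98, 38), (-120, 98, 7)]
top few 0
```

```bash
python3 -m jog '[[[0.016,-0.12,-0.12,0],[0,-0.12,-0.16,0],[0,0,-0.1,0],[0,0,-0.04,0],[0,0,0,0],[0,0,0,0]]]'
python3 -m jog '[[[0,0.01,-0.1,0],[0,0.01,-0.1,0],[0,0.01,-0.1,0],[0,0,0,0]]]'
python3 tilt.py
```

```text
t: 13.65
eef_pos: [515.0, -146.8, 59.6]
tool_rot: [-2.22, -2.222, 0.0]
contact_force: [-0.3, -0.4, -2.6]
opening: 0.665
finger_force: 30.0
t: 14.05
eef_pos: [515.3, -144.9, 44.2]
tool_rot: [-2.22, -2.223, -0.001]
contact_force: [0.2, 3.1, 1.7]
opening: 0.665
finger_force: 30.0
tcp [ 515.3 -144.9   44.2] F [0.2 3.1 1.7] t 14.05
scene 888 [(-216, 50, 14), (-208, 50, 57), (-200, 62, 214), (-192, 73, 124), (-184, 72, 102), (-176, 70, 99), (-168, 68, 93), (-160, 66, 102), (-152, 64, 51), (-144, 63, 10), (-136, 60, 10), (-128, 60, 12)]
top few 0
```

```bash
python3 -m jog '[[[0,-0.05,-0.06,0],[0,-0.05,-0.06,0],[0,-0.05,-0.06,0],[0,-0.04,-0.05,0],[0,-0.04,-0.05,0],[0,-0.04,-0.05,0],[0,0,0,0]]]'
python3 tilt.py
python3 -m jog '[[[0,-0.05,-0.03,0],[0,-0.05,-0.03,0],[0,-0.05,-0.02,0],[0,-0.04,-0.02,0],[0,-0.04,-0.02,0],[0,-0.04,-0.01,0],[0,0,0,0]]]'
python3 tilt.py
```

```text
t: 14.85
eef_pos: [515.0, -157.1, 27.9]
tool_rot: [-2.217, -2.223, -0.002]
contact_force: [1.0, 9.0, 0.6]
opening: 0.667
finger_force: 30.0
tcp [ 515.  -157.1   27.9] F [1.  9.  0.6] t 14.85
scene 644 [(-216, 50, 16), (-208, 50, 57), (-200, 63, 188), (-192, 73, 145), (-184, 71, 88), (-176, 66, 68), (-168, 59, 46), (-152, 48, 12), (-144, 45, 19)]
top few 0
t: 15.65
eef_pos: [514.9, -167.8, 21.4]
tool_rot: [-2.212, -2.224, -0.004]
contact_force: [1.5, 18.9, 4.9]
opening: 0.671
finger_force: 30.0
tcp [ 514.9 -167.8   21.4] F [ 1.5 18.9  4.9] t 15.65
scene 464 [(-224, 51, 5), (-216, 49, 12), (-208, 50, 51), (-200, 61, 178), (-192, 69, 149), (-184, 74, 31), (-168, 56, 20), (-160, 51, 14)]
top few 0
```

```bash
python3 - <<'E'
from h import *
f=dict(np.load('pics/scene.npz')); save(cv2.resize(f['frame'][190:330,190:350],None,fx=4.2,fy=4.2,interpolation=cv2.INTER_CUBIC),'c5')
E
```

```text
(no output)
```

View pics/c5.png

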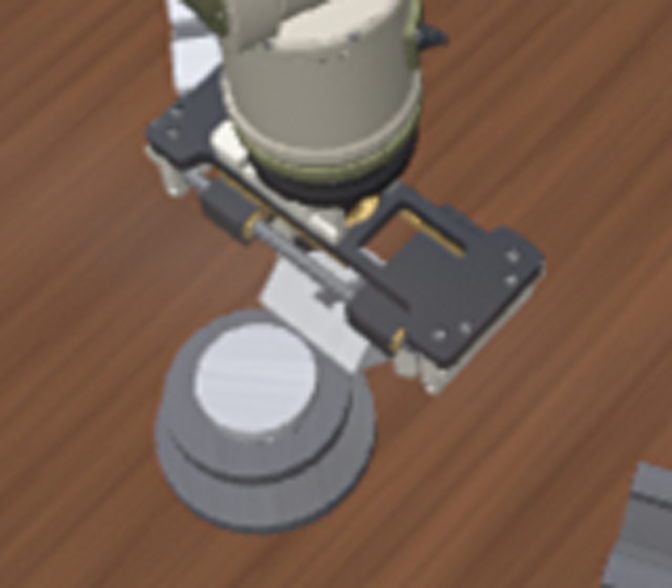

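```bash
cat > nrm.py <<'E'
from h import *
import sys
s=observe(); x,y,z=s['eef_pos']; print('tcp',s['eef_pos'].round(1),'F',s['contact_force'].round(1),'t',s['t'])
f=snap('scene'); P=cloud(f); fr=f['frame'].astype(int)
Pb=cv2.blur(P,(3,3)); du=np.roll(Pb,-2,1)-np.roll(Pb,2,1); dv=np.roll(Pb,-2,0)-np.roll(Pb,2,0)
N=np.cross(dv,du); N/=np.linalg.norm(N,axis=-1,keepdims=True)+1e-9
bright=cv2.erode(((fr.min(-1)>90)&(np.ptp(fr,axis=-1)<30)).astype(np.uint8),np.ones((3,3)))>0
m=bright&(abs(P[...,0]-x)<31)&(abs(P[...,1]-y)<75)&(P[...,2]<z+80)&(P[...,2]>4)&((np.hypot(P[...,0]-514.5,P[...,1]+236)>33)|(P[...,2]>70))&(abs(N[...,0])<0.3)
a=np.degrees(np.arctan2(N[m][:,2],N[m][:,1])); Q=P[m]; b=np.round(a/10)*10
for k in np.unique(b):
    q=Q[b==k]
    if len(q)>15: print('normal angle in yz (0=+y,90=up)',k,a[b==k].mean().round(1),len(q),'y',np.percentile(q[:,1],[3,97]).round(),'z',np.percentile(q[:,2],[3,97]).round(),'x',np.percentile(q[:,0],[3,97]).round())
E
python3 nrm.py
```

```text
tcp [ 514.9 -167.8   21.5] F [ 0.9 17.8  4.7] t 15.75
normal angle in yz (0=+y,90=up) -170.0 -170.6 27 y [-193. -164.] z [55. 78.] x [490. 538.]
normal angle in yz (0=+y,90=up) 130.0 132.3 44 y [-201. -191.] z [50. 73.] x [494. 536.]
normal angle in yz (0=+y,90=up) 140.0 139.1 68 y [-202. -191.] z [53. 73.] x [492. 539.]
normal angle in yz (0=+y,90=up) 150.0 150.2 19 y [-203. -194.] z [48. 68.] x [497. 535.]
normal angle in yz (0=+y,90=up) 160.0 160.0 37 y [-203. -190.] z [49. 75.] x [490. 538.]
```

```bash
cat > prof.py <<'E'
from h import *
s=observe(); x,y,z=s['eef_pos']; print('tcp',s['eef_pos'].round(1),'F',s['contact_force'].round(1),'t',s['t'])
f=snap('scene'); P=cloud(f); fr=f['frame'].astype(int); bright=(fr.min(-1)>90)&(np.ptp(fr,axis=-1)<30)
for x0 in (496,502,508,522,530):
    m=bright&(abs(P[...,0]-x0)<3)&(abs(P[...,1]-y)<75)&(P[...,2]<z+80)&(P[...,2]>4)&((np.hypot(P[...,0]-514.5,P[...,1]+236)>31)|(P[...,2]>70))
    Q=P[m]; v=np.nonzero(m)[0]; r=[Q[v==k][:,1:].mean(0).round().astype(int).tolist() for k in np.unique(v)]
    print(x0,r)
E
python3 prof.py
```

```text
tcp [ 514.9 -167.8   21.5] F [ 1.  18.7  4.5] t 15.8
496 [[-138, 31], [-138, 29], [-164, 55], [-164, 53], [-168, 58], [-187, 76], [-188, 76], [-190, 73], [-192, 71], [-194, 69], [-196, 67], [-198, 68], [-200, 65], [-201, 63], [-203, 60], [-203, 59], [-203, 50], [-206, 51]]
502 [[-138, 32], [-164, 55], [-166, 56], [-185, 76], [-187, 76], [-189, 73], [-191, 72], [-193, 70], [-194, 67], [-196, 66], [-199, 66], [-200, 63], [-201, 61], [-202, 58], [-202, 50], [-203, 50]]
508 [[-160, 50], [-162, 51], [-162, 47], [-175, 62], [-185, 70], [-188, 72], [-192, 72], [-193, 69], [-195, 68], [-198, 67], [-198, 64], [-201, 62], [-203, 61], [-204, 62], [-202, 50], [-202, 49]]
522 [[-186, 76], [-188, 75], [-190, 74], [-192, 71], [-194, 72], [-196, 67], [-198, 66], [-199, 64], [-201, 62], [-203, 61], [-204, 59], [-202, 49], [-204, 49], [-206, 51]]
530 [[-190, 73], [-191, 69], [-193, 69], [-195, 67], [-197, 66], [-198, 64], [-200, 62], [-202, 61], [-203, 58], [-202, 51], [-204, 50], [-206, 51], [-198, 32], [-190, 13], [-192, 14], [-194, 13]]
```

```bash
python3 -m jog '[[[0,-0.03,-0.03,0],[0,-0.03,-0.03,0],[0,-0.04,-0.04,0],[0,0,0,0],[0,0,0,0]]]'
sed -i 's/(496,502,508,522,530)/(502,522)/' prof.py; python3 prof.py
```

```text
t: 16.35
eef_pos: [515.0, -174.0, 17.0]
tool_rot: [-2.215, -2.224, -0.003]
contact_force: [0.4, 15.5, 10.3]
opening: 0.668
finger_force: 30.0
tcp [ 515. -174.   17.] F [ 0.4 15.5 10.3] t 16.35
502 [[-144, 27], [-165, 52], [-179, 70], [-192, 71], [-192, 70], [-194, 67], [-197, 68], [-198, 64], [-200, 63], [-201, 61], [-200, 51], [-201, 51], [-203, 51]]
522 [[-180, 69], [-192, 71], [-193, 68], [-195, 67], [-196, 65], [-199, 64], [-200, 62], [-201, 59], [-200, 50], [-202, 50], [-204, 50], [-206, 51], [-188, 13]]
```

```bash
python3 -m jog '[[[0,-0.04,-0.03,0],[0,-0.04,-0.03,0],[0,-0.04,-0.03,0],[0,0,0,0],[0,0,0,0]]]'
python3 prof.py
python3 -m jog '[[[0,-0.04,-0.01,0],[0,-0.04,-0.01,0],[0,-0.04,-0.01,0],[0,0,0,0],[0,0,0,0]]]'
python3 prof.py

```

```text
t: 16.9
eef_pos: [515.1, -179.1, 12.9]
tool_rot: [-2.213, -2.224, -0.004]
contact_force: [-0.1, 17.6, 18.5]
opening: 0.663
finger_force: 30.0
tcp [ 515.1 -179.1   12.9] F [-0.1 17.6 18.5] t 16.9
502 [[-152, 33], [-157, 39], [-186, 72], [-188, 73], [-197, 67], [-198, 64], [-199, 62], [-201, 61], [-200, 51], [-201, 51], [-203, 50], [-203, 48]]
522 [[-182, 71], [-184, 75], [-187, 73], [-187, 70], [-196, 67], [-197, 66], [-198, 61], [-201, 62], [-201, 61], [-200, 51], [-201, 50], [-204, 49], [-205, 49], [-188, 13], [-189, 11]]
t: 17.45
eef_pos: [514.9, -182.3, 11.4]
tool_rot: [-2.208, -2.225, -0.006]
contact_force: [-0.3, 27.9, 22.6]
opening: 0.666
finger_force: 30.0
tcp [ 514.9 -182.3   11.4] F [-0.3 27.9 22.6] t 17.45
502 [[-155, 36], [-154, 35], [-189, 71], [-190, 70], [-191, 67], [-192, 68], [-201, 63], [-201, 62], [-201, 52], [-203, 50], [-203, 48]]
522 [[-187, 71], [-188, 69], [-191, 70], [-199, 60], [-202, 62], [-200, 51], [-202, 49], [-204, 51]]
```

```bash
python3 -m jog '[[[0,0.06,0.06,0],[0,0.06,0.2,0],[0,0,0.4,0],[0,0,0.4,0],[0,0,0.3,0],[0,0,0.16,0],[0,0,0,0]]]'
python3 -m jog '[[[0,-0.3,0,0],[0,-0.5,0,0],[0,-0.6,0,0],[0,-0.6,0,0],[0,-0.6,0,0],[0,-0.5,0,0],[0,-0.22,0,0],[0,0,0,0]]]'
cat > prof2.py <<'E'
from h import *
s=observe(); x,y,z=s['eef_pos']; print('tcp',s['eef_pos'].round(1),'F',s['contact_force'].round(1),'t',s['t'])
f=snap('scene'); P=cloud(f); fr=f['frame'].astype(int); bright=(fr.min(-1)>60)&(np.ptp(fr,axis=-1)<30)
for x0 in (490,500,526,536):
    m=bright&(abs(P[...,0]-x0)<3)&(abs(P[...,1]-y)<60)&(P[...,2]<z+80)&(P[...,2]>z-25)&(P[...,2]>3)&(np.hypot(P[...,0]-514.5,P[...,1]+237)>46)
    Q=P[m]; v=np.nonzero(m)[0]; r=[Q[v==k][:,1:].mean(0).round().astype(int).tolist() for k in np.unique(v)]
    print(x0,r)
R,t=f['R'],f['t']; c=R@np.array([x,y,z+30])+t; u=int(f['fx']*c[0]/c[2]+f['cx']); v=int(f['fy']*c[1]/c[2]+f['cy']); print(u,v)
u=max(70,min(570,u)); v=max(60,min(420,v))
import time; save(cv2.resize(f['frame'][v-60:v+60,u-70:u+70],None,fx=5,fy=5,interpolation=cv2.INTER_CUBIC),'p%d'%int(s['t']*100))
E
python3 prof2.py; ls pics
```

```text
t: 18.2
eef_pos: [515.3, -184.3, 87.6]
tool_rot: [2.22, 2.22, 0.001]
contact_force: [-0.2, 0.8, -3.2]
opening: 0.668
finger_force: 30.0
t: 19.0
eef_pos: [513.8, -351.6, 85.7]
tool_rot: [-2.224, -2.218, 0.002]
contact_force: [-0.6, -0.4, -2.7]
opening: 0.666
finger_force: 30.0
tcp [ 513.8 -351.6   85.7] F [-0.6 -0.4 -2.7] t 19.0
490 [[-320, 104], [-323, 107], [-326, 111], [-366, 138], [-367, 137], [-368, 138]]
500 [[-324, 110], [-328, 114], [-332, 121], [-367, 138], [-368, 138], [-368, 136]]
526 [[-351, 148], [-354, 149], [-401, 65], [-404, 70], [-406, 73]]
536 [[-411, 101], [-404, 81], [-403, 76], [-404, 73], [-406, 74], [-408, 75]]
203 310
c2.png
c3.png
c4.png
c5.png
crop1.png
p1900.png
scene.npz
scene0.png
top.npz
top0.png
```

```bash
python3 -m jog '[[[0,0.17,-0.3,0],[0,0.16,-0.4,0],[0,0,-0.3,0],[0,0,-0.2,0],[0,0,-0.05,0],[0,0,0,0],[0,0,0,0]]]'
python3 -m jog '[[[0.01,0.1,0,0],[0,0.1,0,0],[0,0.05,0,0],[0,0,0,0],[0,0,0,0]]]'
python3 -m jog '[[[0,0.05,0.06,0],[0,0.05,0.06,0],[0,0.04,0.06,0],[0,0,0,0]]]'
sed -i 's/^import time.*$//' prof2.py; python3 prof2.py
```

```text
t: 19.75
eef_pos: [515.2, -333.5, 24.6]
tool_rot: [2.221, 2.221, 0.0]
contact_force: [0.0, -0.2, -2.6]
opening: 0.665
finger_force: 30.0
t: 20.25
eef_pos: [515.6, -320.4, 24.3]
tool_rot: [2.22, 2.222, -0.0]
contact_force: [-0.3, -0.0, -2.4]
opening: 0.662
finger_force: 30.0
t: 20.65
eef_pos: [515.1, -314.6, 33.5]
tool_rot: [2.221, 2.221, -0.002]
contact_force: [-0.9, -5.3, -6.1]
opening: 0.67
finger_force: 30.0
tcp [ 515.1 -314.6   33.5] F [-0.9 -5.3 -6.1] t 20.65
490 [[-281, 39], [-284, 42], [-328, 91], [-328, 87], [-328, 86]]
500 [[-280, 50], [-281, 48], [-289, 51], [-294, 60], [-328, 89], [-328, 88], [-328, 87], [-330, 86]]
526 [[-314, 95], [-316, 93], [-318, 92]]
536 []
223 307
```

```bash
python3 -m jog '[[[0,0.06,0.04,0],[0,0.06,0.03,0],[0,0.06,0.03,0],[0,0.04,0.02,0],[0,0,0,0]]]'
python3 prof2.py
```

```text
t: 21.2
eef_pos: [515.0, -305.3, 39.4]
tool_rot: [2.221, 2.218, -0.003]
contact_force: [-0.8, -9.2, -9.4]
opening: 0.664
finger_force: 30.0
tcp [ 515.  -305.3   39.4] F [-0.8 -9.2 -9.4] t 21.2
490 [[-285, 48], [-285, 48], [-318, 95], [-318, 95], [-319, 92]]
500 [[-280, 51], [-293, 68], [-289, 58], [-285, 49], [-318, 95], [-319, 96], [-319, 94]]
526 [[-306, 99]]
536 []
226 303
```

```bash
python3 -m jog '[[[0,0.06,0.02,0],[0,0.06,0.01,0],[0,0.06,0.01,0],[0,0.04,0,0],[0,0,0,0]]]'
python3 prof2.py
```

```text
t: 21.75
eef_pos: [515.0, -296.9, 42.1]
tool_rot: [2.221, 2.214, -0.005]
contact_force: [-2.8, -15.8, -3.0]
opening: 0.663
finger_force: 30.0
tcp [ 515.  -296.9   42.1] F [ -2.8 -15.8  -3. ] t 21.75
490 [[-275, 51], [-309, 99], [-302, 86], [-283, 47], [-320, 97], [-320, 96]]
500 [[-289, 69], [-309, 100], [-303, 87], [-310, 97], [-320, 96], [-320, 96]]
526 [[-310, 100]]
536 []
229 299
```

```bash
python3 -m jog '[[[0,-0.2,0,0],[0,-0.2,0.1,0],[0,0,0.4,0],[0,0,0.4,0],[0,0,0.3,0],[0,0.2,0.1,0],[0,0.4,0,0],[0,0.6,0,0]]]'
python3 -m jog '[[[0,0.6,0,0],[0,0.6,0,0],[0,0.6,0,0],[0,0.6,0,0],[0,0.4,0,0],[0,0.1,0,0],[0,0,0,0],[0,0,0,0]]]'
python3 prof2.py; python3 - <<'E'
from h import *
f=snap('top'); P=cloud(f); H=P[...,2]
for a,b in((58,72),(40,54)):
    m=(H>a)&(H<b)&(np.hypot(P[...,0]-514,P[...,1]+237)<60); Q=P[m]
    print(len(Q),cv2.minEnclosingCircle(Q[:,:2].astype(np.float32)))
E
```

```text
t: 22.6
eef_pos: [515.3, -251.4, 106.3]
tool_rot: [2.222, 2.22, 0.0]
contact_force: [1.1, 0.4, -3.5]
opening: 0.664
finger_force: 30.0
t: 23.4
eef_pos: [515.4, -107.3, 106.1]
tool_rot: [2.221, 2.221, -0.001]
contact_force: [0.7, -0.8, -2.9]
opening: 0.665
finger_force: 30.0
tcp [ 515.4 -107.3  106.1] F [ 0.7 -0.8 -2.9] t 23.4
490 [[-110, 167], [-109, 164], [-120, 164], [-121, 163], [-124, 162], [-125, 161], [-129, 161], [-130, 159], [-130, 157], [-129, 151], [-127, 145], [-127, 141], [-124, 132], [-124, 132], [-121, 119], [-121, 118], [-118, 110], [-116, 102], [-115, 100]]
500 [[-109, 166], [-109, 163], [-121, 163], [-122, 163], [-125, 161], [-127, 161], [-130, 162], [-130, 159], [-131, 158], [-129, 150], [-127, 144], [-126, 141], [-125, 133], [-123, 130], [-122, 123], [-121, 119], [-119, 111], [-117, 106], [-116, 103], [-115, 98]]
526 [[-121, 165], [-123, 164], [-125, 163], [-127, 161], [-129, 160], [-131, 161], [-131, 156], [-129, 151], [-128, 146], [-126, 138], [-124, 133], [-124, 130], [-120, 120], [-120, 119], [-118, 111], [-117, 106], [-115, 98]]
536 [[-128, 161], [-130, 161], [-130, 159], [-131, 157], [-128, 147], [-128, 145], [-126, 140], [-123, 131], [-123, 128], [-121, 120], [-120, 118], [-118, 112], [-117, 105], [-114, 96], [-113, 92]]
292 219
627 ((514.8885498046875, -236.5810089111328), 28.881439208984375)
615 ((514.22314453125, -237.36856079101562), 45.063697814941406)
```

```bash
python3 -m jog '[[[0,0,-0.4,0],[0,0,-0.5,0],[0,0,-0.5,0],[0,0,-0.25,0],[0,0,-0.1,0],[0,0,-0.05,0],[0,0,0,0]]]'
python3 -m jog '[[[0,0,-0.03,0],[0,0,-0.03,0],[0,0,0,0]]]'
python3 -m jog '[[[0,0.05,-0.03,0],[0,0.05,-0.02,0],[0,0.05,-0.02,0],[0,0,0,0]]]'
python3 prof2.py
```

```text
t: 24.2
eef_pos: [515.8, -106.8, 16.5]
tool_rot: [2.221, 2.221, 0.0]
contact_force: [0.5, 0.0, -1.9]
opening: 0.671
finger_force: 30.0
t: 24.5
eef_pos: [516.0, -106.5, 14.1]
tool_rot: [2.22, 2.221, 0.001]
contact_force: [-0.3, 0.2, 4.5]
opening: 0.663
finger_force: 30.0
t: 24.9
eef_pos: [516.1, -101.1, 11.7]
tool_rot: [2.22, 2.217, 0.001]
contact_force: [-2.9, -6.1, 20.9]
opening: 0.666
finger_force: 30.0
tcp [ 516.1 -101.1   11.7] F [-2.9 -6.1 20.9] t 24.9
490 [[-104, 75], [-105, 71], [-116, 72], [-118, 71], [-120, 70], [-122, 69], [-108, 46], [-124, 61], [-124, 56], [-123, 53], [-120, 43], [-122, 45], [-119, 34], [-119, 32], [-117, 22], [-116, 20], [-115, 11], [-114, 9]]
500 [[-103, 73], [-105, 73], [-107, 73], [-117, 73], [-119, 69], [-121, 69], [-124, 68], [-125, 66], [-124, 60], [-123, 54], [-122, 50], [-121, 44], [-119, 35], [-118, 32], [-117, 27], [-117, 21], [-115, 15], [-114, 9]]
526 [[-104, 74], [-106, 72], [-116, 71], [-118, 70], [-119, 69], [-123, 70], [-125, 71], [-125, 63], [-124, 59], [-123, 53], [-122, 47], [-122, 44], [-119, 36], [-119, 31], [-117, 26], [-115, 18], [-114, 12], [-114, 8]]
536 [[-124, 69], [-125, 67], [-126, 65], [-124, 58], [-123, 50], [-122, 46], [-119, 37], [-119, 33], [-118, 28], [-117, 23], [-116, 18], [-115, 11]]
296 241
```

```bash
python3 -m jog '[[[0,0.06,-0.01,0],[0,0.06,-0.01,0],[0,0.06,0,0],[0,0,0,0]]]'
sed -i 's/(490,500,526,536)/(500,)/' prof2.py;python3 prof2.py
python3 -m jog '[[[0,0.06,0,0],[0,0.05,0,0],[0,0,0,0]]]';python3 prof2.py
```

```text
t: 25.35
eef_pos: [516.7, -92.4, 10.4]
tool_rot: [2.22, 2.216, 0.001]
contact_force: [-0.4, -8.0, 15.5]
opening: 0.66
finger_force: 30.0
tcp [516.7 -92.4  10.4] F [-0.4 -8.  15.5] t 25.35
500 [[-95, 72], [-96, 71], [-106, 68], [-110, 71], [-113, 71], [-115, 70], [-116, 67], [-117, 65], [-116, 58], [-115, 53], [-114, 48], [-113, 41], [-112, 38], [-113, 34], [-111, 25], [-111, 25], [-110, 15], [-111, 14], [-108, 7]]
299 239
t: 25.7
eef_pos: [517.0, -86.8, 10.5]
tool_rot: [2.22, 2.216, 0.002]
contact_force: [-0.3, -6.7, 17.0]
opening: 0.665
finger_force: 30.0
tcp [517.  -86.8  10.5] F [-0.3 -6.7 17. ] t 25.7
500 [[-90, 74], [-91, 74], [-91, 70], [-101, 71], [-103, 70], [-105, 70], [-108, 68], [-110, 67], [-110, 63], [-110, 59], [-108, 52], [-110, 52], [-108, 44], [-106, 36], [-107, 35], [-106, 28], [-105, 24], [-104, 15], [-104, 12], [-102, 6], [-102, 3]]
301 237
```

```bash
python3 -m jog '[[[0,0.02,-0.04,0],[0,0.02,-0.04,0],[0,0.02,-0.04,0],[0,0,0,0]]]';python3 prof2.py
```

```text
t: 26.15
eef_pos: [517.1, -81.5, 5.0]
tool_rot: [2.218, 2.22, 0.005]
contact_force: [-0.7, 1.1, 26.1]
opening: 0.666
finger_force: 30.0
tcp [517.1 -81.5   5. ] F [-0.7  1.1 26.1] t 26.15
500 [[-84, 70], [-87, 71], [-88, 71], [-101, 70], [-103, 71], [-104, 68], [-104, 64], [-105, 61], [-104, 56], [-104, 52], [-103, 45], [-103, 43], [-103, 39], [-103, 34], [-104, 31], [-103, 25], [-102, 18], [-103, 15], [-102, 12], [-102, 7], [-103, 6]]
302 237
```

```bash
python3 -m jog '[[[0,0,0.08,0],[0,0,0,0]]]'
python3 -m jog '[[[0,0,0,0],[0,0,0,0],[0,0,0,0],[0,0,0,0],[0,0,0.2,0],[0,0,0.3,0],[0,-0.07,0.3,0],[0,0,0.25,0]]]' 1
python3 -m jog '[[[0,0,0,0],[0,0,0,0]]]'; python3 prof2.py
```

```text
t: 26.4
eef_pos: [515.9, -81.5, 7.4]
tool_rot: [2.22, 2.222, 0.001]
contact_force: [-0.9, 0.3, -3.5]
opening: 0.662
finger_force: 30.0
t: 27.2
eef_pos: [515.6, -85.4, 60.4]
tool_rot: [2.221, 2.221, 0.0]
contact_force: [-0.9, 0.4, 0.6]
opening: 1.0
finger_force: 0.0
t: 27.4
eef_pos: [515.7, -84.8, 59.4]
tool_rot: [2.22, 2.222, 0.001]
contact_force: [-0.4, 0.5, -0.1]
opening: 1.003
finger_force: 0.0
tcp [515.7 -84.8  59.4] F [-0.4  0.5 -0.1] t 27.4
500 [[-81, 72], [-84, 72], [-85, 70], [-89, 70], [-92, 69], [-95, 69], [-99, 70], [-101, 69], [-101, 65], [-102, 61], [-102, 57], [-101, 51], [-101, 48], [-102, 43], [-102, 41], [-102, 35]]
300 224
```

```bash
python3 -m jog '[[[0,0,0.02,0],[0,0,0,0],[0,0,0,0],[0,0,0,0],[0,0,0,0],[0,0,0,0]]]' -1
python3 -m jog '[[[0,0,-0.03,0],[0,0,-0.03,0],[0,0,0,0]]]'
python3 -m jog '[[[0,0.06,0,0],[0,0.06,0,0],[0,0.06,-0.01,0],[0,0.06,-0.01,0],[0,0,0,0]]]';python3 prof2.py
```

```text
t: 28.05
eef_pos: [515.4, -85.0, 60.0]
tool_rot: [-2.221, -2.222, 0.0]
contact_force: [-0.6, 0.1, -3.2]
opening: 0.661
finger_force: 30.0
t: 28.35
eef_pos: [515.6, -85.0, 59.1]
tool_rot: [2.22, 2.222, 0.002]
contact_force: [-5.2, 1.6, 29.3]
opening: 0.661
finger_force: 30.0
t: 28.85
eef_pos: [515.7, -73.5, 57.6]
tool_rot: [2.22, 2.221, 0.001]
contact_force: [-4.0, -1.1, 22.0]
opening: 0.667
finger_force: 30.0
tcp [515.7 -73.5  57.6] F [-4.  -1.1 22. ] t 28.85
500 [[-68, 71], [-69, 70], [-72, 70], [-75, 70], [-79, 70], [-84, 72], [-88, 74], [-90, 71], [-90, 68], [-92, 66], [-93, 63], [-93, 60], [-94, 55], [-93, 52], [-95, 47], [-95, 44], [-95, 42], [-96, 38], [-96, 34]]
304 221
```

```bash
python3 -m jog '[[[0,0.08,0,0],[0,0.08,0,0],[0,0.07,-0.02,0],[0,0.07,-0.02,0],[0,0.07,-0.03,0],[0,0.07,-0.04,0],[0,0,0,0]]]';python3 prof2.py
```

```text
t: 29.6
eef_pos: [515.8, -50.0, 51.1]
tool_rot: [2.22, 2.223, 0.002]
contact_force: [-1.6, 2.9, 11.3]
opening: 0.658
finger_force: 30.0
tcp [515.8 -50.   51.1] F [-1.6  2.9 11.3] t 29.6
500 [[-47, 62], [-51, 66], [-57, 68], [-63, 71], [-66, 71], [-67, 68], [-68, 64], [-70, 63], [-72, 61], [-74, 60], [-75, 56], [-75, 53], [-77, 52], [-79, 50], [-79, 45], [-81, 44], [-83, 42], [-84, 40], [-85, 37], [-85, 33], [-88, 31], [-89, 29], [-91, 27]]
311 216
```

```bash
python3 -m jog '[[[0,0.08,-0.04,0],[0,0.07,-0.04,0],[0,0.07,-0.05,0],[0,0.07,-0.05,0],[0,0.06,-0.06,0],[0,0.06,-0.06,0],[0,0.06,-0.06,0],[0,0.06,-0.06,0]]]';python3 -m jog '[[[0,0,0,0]]]';python3 prof2.py
```

```text
t: 30.45
eef_pos: [515.7, -23.9, 29.8]
tool_rot: [2.22, 2.223, 0.001]
contact_force: [-0.2, 0.6, 4.5]
opening: 0.663
finger_force: 30.0
t: 30.55
eef_pos: [515.7, -23.7, 29.5]
tool_rot: [-2.219, -2.223, -0.001]
contact_force: [-0.1, 3.3, 5.1]
opening: 0.662
finger_force: 30.0
tcp [515.7 -23.7  29.5] F [-0.1  3.3  5.1] t 30.55
500 [[-32, 58], [-29, 52], [-34, 54], [-38, 54], [-40, 52], [-42, 51], [-44, 49], [-46, 46], [-48, 46], [-51, 46], [-53, 44], [-55, 43], [-57, 41], [-60, 40], [-63, 39], [-64, 37], [-66, 35], [-69, 34], [-72, 33], [-72, 31], [-76, 30], [-77, 28], [-81, 27], [-82, 25], [-84, 24]]
319 214
```

```bash
python3 -m jog '[[[0,0.05,-0.07,0],[0,0.04,-0.07,0],[0,0.04,-0.07,0],[0,0.03,-0.07,0],[0,0.02,-0.07,0],[0,0.02,-0.06,0],[0,0.02,-0.05,0],[0,0,0,0]]]';python3 prof2.py
```

```text
t: 31.4
eef_pos: [515.7, -13.0, 6.5]
tool_rot: [-2.22, -2.223, -0.001]
contact_force: [1.2, 3.1, 3.4]
opening: 0.662
finger_force: 30.0
tcp [515.7 -13.    6.5] F [1.2 3.1 3.4] t 31.4
500 [[-16, 38], [-17, 35], [-21, 35], [-23, 34], [-27, 35], [-30, 33], [-33, 32], [-35, 32], [-39, 31], [-42, 30], [-46, 31], [-48, 30], [-50, 27], [-54, 29], [-58, 29], [-60, 27], [-63, 27], [-66, 26], [-70, 27], [-71, 24]]
321 217
```

```bash
python3 -m jog '[[[0,0,0.3,0],[0,0,0.4,0],[0,0,0.4,0],[0,-0.3,0.2,0],[0,-0.5,0,0],[0,-0.6,0,0],[0,-0.5,0,0],[0,-0.3,0,0]]]'
python3 -m jog '[[[-0.02,-0.1,0,0],[0,0,0,0],[0,0,0,0]]]';python3 prof2.py
```

```text
t: 32.25
eef_pos: [514.4, -127.5, 71.3]
tool_rot: [2.224, 2.218, -0.003]
contact_force: [0.5, 0.5, -1.9]
opening: 0.664
finger_force: 30.0
t: 32.55
eef_pos: [514.1, -128.1, 71.4]
tool_rot: [-2.22, -2.222, 0.0]
contact_force: [0.2, 1.3, -2.8]
opening: 0.662
finger_force: 30.0
tcp [ 514.1 -128.1   71.4] F [ 0.2  1.3 -2.8] t 32.55
500 [[-132, 101], [-133, 100], [-136, 99], [-139, 98], [-142, 98], [-145, 99], [-147, 97], [-151, 97], [-152, 95], [-154, 96], [-158, 95], [-161, 95], [-164, 94], [-167, 94], [-168, 93], [-172, 93], [-174, 93], [-176, 92], [-180, 91], [-182, 91], [-184, 89], [-187, 91]]
286 234
```

```bash
python3 -m jog '[[[0,-0.13,-0.1,0],[0,-0.13,-0.15,0],[0,0,-0.1,0],[0,0,-0.08,0],[0,0,-0.08,0],[0,0,-0.06,0],[0,0,0,0]]]';python3 prof2.py
```

```text
t: 33.3
eef_pos: [514.6, -141.1, 42.8]
tool_rot: [-2.22, -2.223, -0.0]
contact_force: [1.3, 2.4, 1.9]
opening: 0.665
finger_force: 30.0
tcp [ 514.6 -141.1   42.8] F [1.3 2.4 1.9] t 33.3
500 [[-148, 72], [-150, 73], [-153, 73], [-156, 72], [-160, 72], [-163, 72], [-166, 73], [-170, 73], [-172, 73], [-176, 74], [-178, 73], [-181, 73], [-186, 75], [-188, 74], [-191, 75]]
282 246
```

```bash
python3 -m jog '[[[0,0.1,0.2,0],[0,0,0.3,0],[0,0,0.2,0],[0,0,0,0],[0,0,0,0]]]'
cat > face.py <<'E'
from h import *
s=observe(); x,y,z=s['eef_pos']; print('tcp',s['eef_pos'].round(1),'F',s['contact_force'].round(1),'t',s['t'])
for n in('scene','top'):
    f=snap(n); P=cloud(f); fr=f['frame'].astype(int); m=(fr.min(-1)>100)&(np.ptp(fr,axis=-1)<30)&(abs(P[...,0]-x)<45)&(P[...,1]<y+60)&(P[...,1]>y-75)&(P[...,2]>z+18)&(P[...,2]<z+44)
    k,l,st,c=cv2.connectedComponentsWithStats(m.astype(np.uint8))
    if k<2: continue
    Q=P[l==1+np.argmax(st[1:,4])]
    for _ in range(3):
        A=np.c_[Q[:,:2]-[x,y],np.ones(len(Q))]; q=np.linalg.lstsq(A,Q[:,2],rcond=None)[0]; r=Q[:,2]-A@q; Q=Q[abs(r)<3]
    print(n,len(Q),'tilt deg (about y, about x)',np.degrees(np.arctan(q[:2])).round(1),'z at tcp',q[2].round(1),'x',np.percentile(Q[:,0],[1,99]).round(1),'y',np.percentile(Q[:,1],[1,99]).round(1))
E
python3 face.py
```

```text
t: 33.85
eef_pos: [514.5, -136.6, 78.4]
tool_rot: [2.22, 2.222, 0.0]
contact_force: [0.4, -0.5, -3.1]
opening: 0.663
finger_force: 30.0
tcp [ 514.5 -136.6   78.4] F [ 0.4 -0.5 -3.1] t 33.85
scene 761 tilt deg (about y, about x) [-0.8 -1.9] z at tcp 107.4 x [482.5 544.7] y [-204.1 -140.4]
```

```bash
python3 -m jog '[[[0,-0.3,0,0],[0,-0.4,0,0],[0,-0.4,0,0],[0,-0.27,0,0],[0,0,0,0],[0,0,0,0],[0,0,0,0]]]'
python3 face.py
python3 -m jog '[[[0,0,-0.1,0],[0,0,-0.1,0],[0,0,-0.08,0],[0,0,0,0],[0,0,0,0]]]'; python3 face.py
```

```text
t: 34.65
eef_pos: [514.4, -203.8, 77.9]
tool_rot: [-2.219, -2.223, -0.0]
contact_force: [0.0, -1.3, -1.7]
opening: 0.667
finger_force: 30.0
tcp [ 514.4 -203.8   77.9] F [ 0.  -1.3 -1.7] t 34.65
scene 777 tilt deg (about y, about x) [-0.4 -1.7] z at tcp 107.0 x [482.2 544.6] y [-271.3 -213.8]
t: 35.25
eef_pos: [514.3, -205.0, 63.9]
tool_rot: [-2.22, -2.222, 0.0]
contact_force: [-0.0, -0.0, -2.3]
opening: 0.663
finger_force: 30.0
tcp [ 514.3 -205.    63.9] F [-0.  -0.  -2.3] t 35.25
scene 746 tilt deg (about y, about x) [-0.6 -1.9] z at tcp 92.9 x [482.9 544.3] y [-272.5 -216. ]
```

```bash
python3 -m jog '[[[0,0,-0.04,0],[0,0,-0.03,0],[0,0,0,0],[0,0,0,0]]]'
python3 -m jog '[[[0,0,-0.02,0],[0,0,0,0],[0,0,0,0]]]';python3 -m jog '[[[0,0,-0.02,0],[0,0,0,0],[0,0,0,0]]]'; python3 face.py
```

```text
t: 35.75
eef_pos: [514.5, -205.0, 60.6]
tool_rot: [-2.221, -2.222, 0.0]
contact_force: [0.6, 0.4, -2.6]
opening: 0.661
finger_force: 30.0
t: 36.05
eef_pos: [514.5, -205.0, 59.6]
tool_rot: [2.221, 2.222, -0.0]
contact_force: [-0.5, -0.8, -1.7]
opening: 0.665
finger_force: 30.0
t: 36.35
eef_pos: [514.6, -205.0, 59.0]
tool_rot: [2.221, 2.222, 0.0]
contact_force: [-1.9, 1.1, 5.2]
opening: 0.667
finger_force: 30.0
tcp [ 514.6 -205.    59. ] F [-1.9  1.1  5.2] t 36.35
scene 746 tilt deg (about y, about x) [-0.2 -2. ] z at tcp 88.1 x [482.5 544.4] y [-272.4 -215.9]
```

```bash
python3 -m jog '[[[0,0,0,0],[0,0,0,0],[0,0,0,0],[0,0,0,0],[0,0,0,0],[0,0,0.2,0],[0,0,0.4,0],[0,0,0.5,0]]]' 1
python3 -m jog '[[[0,0.4,0.4,0],[0,0.6,0,0],[0,0.6,0,0],[0,0.6,0,0],[0,0.6,0,0],[0,0.4,0,0],[0,0,0,0],[0,0,0,0]]]'
cat > fin.py <<'E'
from h import *
for n in('top','scene'):
    f=snap(n); P=cloud(f); H=P[...,2]; near=np.hypot(P[...,0]-514,P[...,1]+237)<62
    for a,b in((80,95),(58,72),(44,54)):
        Q=P[(H>a)&(H<b)&near]
        if len(Q)>30: print(n,a,len(Q),cv2.minEnclosingCircle(Q[:,:2].astype(np.float32)),cv2.minAreaRect(Q[:,:2].astype(np.float32)),'z',np.median(Q[:,2]))
    if n=='top':
        Q=P[(H>82)&(H<95)&near]; A=np.c_[Q[:,:2]-[514,-237],np.ones(len(Q))]; print('tilt',np.degrees(np.linalg.lstsq(A,Q[:,2],rcond=None)[0][:2]))
    if n=='scene': save(cv2.resize(f['frame'][200:340,180:330],None,fx=4,fy=4,interpolation=cv2.INTER_CUBIC),'fin')
E
python3 fin.py
```

```text
t: 37.25
eef_pos: [514.0, -204.9, 114.2]
tool_rot: [-2.22, -2.221, 0.001]
contact_force: [-0.3, -0.4, 1.2]
opening: 0.998
finger_force: 0.0
t: 38.05
eef_pos: [514.6, -45.1, 134.2]
tool_rot: [2.219, 2.223, 0.0]
contact_force: [0.6, 0.3, 0.2]
opening: 1.002
finger_force: 0.0
top 80 1317 ((514.6902465820312, -237.86341857910156), 46.447540283203125) ((515.0250244140625, -238.05914306640625), (70.8689193725586, 62.11528778076172), 89.43296813964844) z 87.07438700130908
top 58 50 ((511.7540283203125, -238.3556365966797), 44.41465377807617) ((496.103759765625, -226.17752075195312), (88.82910919189453, 39.66035079956055), 52.11194610595703) z 69.31310229956142
top 44 436 ((513.7446899414062, -237.45079040527344), 45.310020446777344) ((512.3128662109375, -234.6353759765625), (88.37349700927734, 83.85633087158203), 33.0550422668457) z 49.13191715916293
tilt [-0.04969384  0.15514332]
scene 80 1098 ((513.4867553710938, -238.8950958251953), 46.068878173828125) ((513.4609985351562, -238.70692443847656), (70.99787139892578, 64.31387329101562), 89.59598541259766) z 88.18639010064959
scene 58 84 ((513.372802734375, -238.8190460205078), 46.69721603393555) ((530.1558227539062, -254.26486206054688), (93.39225769042969, 46.22678756713867), 47.37596130371094) z 68.35566539888308
scene 44 373 ((514.9060668945312, -240.2505340576172), 44.74544906616211) ((528.564453125, -252.51185607910156), (89.46385192871094, 46.72999572753906), 48.08527374267578) z 50.21787443125775
```

View pics/fin.png

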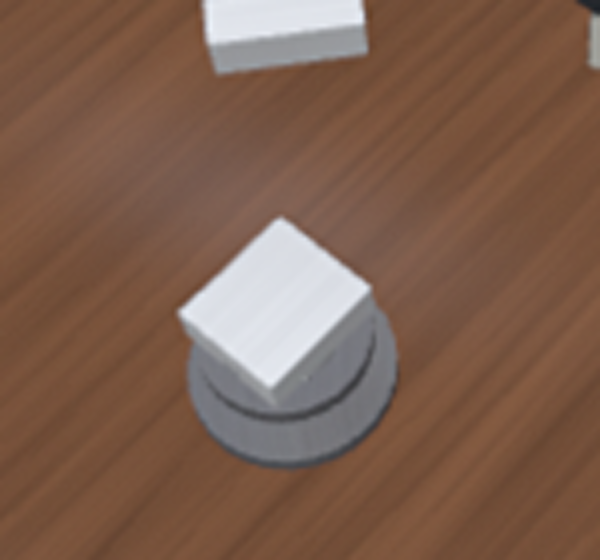

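The plate lies level (tilt under 0.2°) on the spacer and anvil at crop (275,305), plain face up. It is within about 1.5 mm of both centres, so I'll hand it in.

```bash
python3 -c "
from cell import *
print(job_done())"
```

```text
the job is handed in; nothing more can be done
None
```

The job is handed in at about 38 s of the 72 s allowed: the spacer lies flat on the anvil and the coupon lies on it slotted face down, plain face up, level and within about 1.5 mm of centre by the cameras, with the V-block, mount, brush and oil bottle left alone.

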